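# Heft three look-alike cartons and pack them heaviest at the bottom

### The arm

A 7-joint arm with a two-finger parallel gripper is mounted at the origin on the work surface. World frame = base frame: x ahead of the robot, y to its left, z up, the work surface at z = 0. Lengths are in mm, angles in rad, forces in N, time in s.
With the tool pointing down it reaches from about 400 to 850 mm from the base axis. Payload 4.4 kg.
Tool frame: the origin (TCP) lies midway between the tips of the shut fingers; the grasp point (between the pads) lies 19 mm behind it; x points along the fingers, y is the direction in which the jaws open and shut, and the axes are right-handed (so a half turn about x gives the same grasp; the last joint's range is limited). The gripper opens to 94 mm and grips with 3 to 60 N. Pads are 16 mm wide; open, the fingers measure 119 mm over their backs; the gripper's body (75 mm by 177 mm) begins 78 mm behind the grasp point.
Start: joints at [-1.271, 0.628, 0.038, 1.517, -0.027, 0.996, -0.02], TCP at [232.479, 607.019, 205.478] pointing down, gripper open.
Joint ranges: [-3.06, 3.06], [-0.37, 2.12], [-1.25, 1.32], [0.18, 2.47], [-1.1, 4.24], [0.23, 1.98], [-2.94, 2.94]. Speed limits (rad/s): [2.57, 2.57, 3.14, 3.14, 3.14, 3.14, 3.14].

### API

Orientations are given as a unit quaternion [x, y, z, w].
In Python, from bench import * gives the robot as it stands.
- The arm moves only by the shell command python3 -m pendant 'ROWS' [FORCE]. ROWS is JSON, a list that holds one entry, the list of rows, each a list of 5 numbers: the shift along the tool's x, y, z in mm, then the turn about the tool's x in degrees, then the gripper command: -1 is shut, 1 is fully open, values between are in proportion. In form: [[[x, y, z, twist, grip], ...]]. A call has 1 to 12 rows; each row shifts and turns the commanded pose from where the row before left it, along the tool's axes as they then stand; what a row does not reach is not made up. A row lasts 1/12 s, in which the tool goes at most 41.7 mm and 7.16 degrees, less where a joint would pass 70% of its speed; a pose out of reach is approached as far as the arm can. A call is refused whole if a number of a shift passes 41.7 or a number of a turn 7.16, either way. A call with a gripper value outside its range is refused whole. The fingers move at their own pace and stop on an object; FORCE is the grip in N (left out, the last holds). Time passes only in rows, so rows that do not move let the fingers close. It gives the time, the measured TCP pose, the force and the opening at its end, in the units of the state.
- state(): the state, without advancing time (a new reading comes with each control period).
- grab_frame(name): name is "scene" or "top" or "wrist"; returns the picture (400x640x3 uint8, red, green, blue); there is no depth.
- camera_model(name): a dict with "K" (3x3 intrinsics, pixels), "world_to_cam" (4x4, takes a point from world to camera coordinates). Camera axes: x right, y up, looking along -z (the intrinsics and any distortion apply to the point x, -y, -z); pixel columns grow to the right and rows downward; lengths in mm; the calibration is good to about 2 mm. A picture is of the moment at which its call begins: read the wrist's pose just before it. camera_model takes no time and is no camera call; for the wrist camera it gives the pose at the moment of the call.
- close_job(): hands the job in, once; it reports no verdict.
The state is a dict: "time": time; "q": joint angles; "dq": joint speeds; "tau": joint torques, N m; "ee_pos": TCP position; "tcp_rot": TCP orientation; "ft_force": force on the tool from outside, world axes, zero at the start; "torque": the same for the moment, N m; "gripper_width": finger opening in mm.
Only numpy, scipy, OpenCV 4.12 (cv2) and the standard library are available. Lean on these libraries where they do the work, as an engineer would, in place of code of your own. Each camera call takes 0.05 s, during which the arm holds its last target.

### The job

Three identical taped cartons stand on the bench, and only hefting them tells which is heavy. Stack all three in the low cardboard tray: the heaviest flat on the tray floor, the middle one on it, the lightest on top, squarely over each other and in line with the tray so that its deep cap could slide down over the stack. Keep the cartons right side up and leave the cap, the tape roll, the bottle and the screwdriver where they are.

Things in the scene. Friction and masses are not known exactly. Their poses are not given: they have to be found in the camera images.
- carton_a: closed cardboard carton, rigid, 110 mm long (its x), 62 mm wide (its y), 42 mm high, brown tape along the top; origin: centre of its underside; z up. All three cartons look the same; which one is heavy changes from run to run. They weigh about 0.13, 0.30 and 0.58 kg, each within 10 percent; the part packed inside sits centrally with 2 mm of play
- carton_b: second carton, outwardly the same as carton_a in size, look and axes
- carton_c: third carton, outwardly the same as carton_a in size, look and axes
- tray: open cardboard base tray of a shipping carton, loose on the bench, 0.35 kg: outside 158 mm (its x) by 128 mm (its y) by 59 mm high, walls and floor 4 mm thick, inside 150 by 120 by 55 mm deep, so that one carton lies in it lengthwise along the tray's x with about 29 mm free on either long side; origin: centre of its underside; z up
- tray_floor (a point): centre of the tray's inner floor, 4 mm above the tray's underside, axes as the tray's
- cap: bystander: the deep cap of the shipping carton, standing mouth down, 174 (its x) by 144 (its y) by 138 mm high; origin: centre of its underside
- tape_roll: bystander: roll of grey tape lying flat, 104 mm across, 49 mm high; origin: centre of its underside
- flux_bottle: bystander: white squeeze bottle with a pointed tip, 52 mm across, 125 mm high; origin: centre of its underside
- screwdriver: bystander: red-handled screwdriver lying on the bench, about 200 mm long along its x; origin: under its middle
Not all that is in view belongs to the job. What is shaped like the tray but blue or purple is not meant.

How it is judged (in metres and radians):
At the end, for the whole second after the job is handed in: All three cartons at rest, flat, one on another on the tray floor, each within 16 mm (x) and 20 mm (y) of the tray's centre and 0.2 rad of its x; heaviest at the bottom, lightest on top (the middle one bears under 2.0 N, the bottom one under 5.4 N) (angle between each of carton_a, carton_b, carton_c's own z axis and vertical below 0.1 rad and angle between the x axis of each of carton_a, carton_b, carton_c and the x axis of tray, either way round below 0.2 rad and linear speed of each of carton_a, carton_b, carton_c below 0.02 m/s and x of carton_a in the frame of tray_floor between -0.016 and 0.016 m and y of carton_a in the frame of tray_floor between -0.02 and 0.02 m and x of carton_b in the frame of tray_floor between -0.016 and 0.016 m and y of carton_b in the frame of tray_floor between -0.02 and 0.02 m and x of carton_c in the frame of tray_floor between -0.016 and 0.016 m and y of carton_c in the frame of tray_floor between -0.02 and 0.02 m and angle between tray's own z axis and vertical below 0.05 rad and ((z of carton_a in the frame of tray_floor below 0.01 m and z of carton_b in the frame of tray_floor between 0.034 and 0.05 m and z of carton_c in the frame of tray_floor between 0.074 and 0.092 m and contact force between carton_b and carton_c below 2 N and contact force between carton_a and carton_b below 5.4 N) or (z of carton_a in the frame of tray_floor below 0.01 m and z of carton_c in the frame of tray_floor between 0.034 and 0.05 m and z of carton_b in the frame of tray_floor between 0.074 and 0.092 m and contact force between carton_c and carton_b below 2 N and contact force between carton_a and carton_c below 5.4 N) or (z of carton_b in the frame of tray_floor below 0.01 m and z of carton_a in the frame of tray_floor between 0.034 and 0.05 m and z of carton_c in the frame of tray_floor between 0.074 and 0.092 m and contact force between carton_a and carton_c below 2 N and contact force between carton_b and carton_a below 5.4 N) or (z of carton_b in the frame of tray_floor below 0.01 m and z of carton_c in the frame of tray_floor between 0.034 and 0.05 m and z of carton_a in the frame of tray_floor between 0.074 and 0.092 m and contact force between carton_c and carton_a below 2 N and contact force between carton_b and carton_c below 5.4 N) or (z of carton_c in the frame of tray_floor below 0.01 m and z of carton_a in the frame of tray_floor between 0.034 and 0.05 m and z of carton_b in the frame of tray_floor between 0.074 and 0.092 m and contact force between carton_a and carton_b below 2 N and contact force between carton_c and carton_a below 5.4 N) or (z of carton_c in the frame of tray_floor below 0.01 m and z of carton_b in the frame of tray_floor between 0.034 and 0.05 m and z of carton_a in the frame of tray_floor between 0.074 and 0.092 m and contact force between carton_b and carton_a below 2 N and contact force between carton_c and carton_b below 5.4 N))); the robot touches nothing.
It fails at once if a carton is tipped more than 45 degrees (angle between any of carton_a, carton_b, carton_c's own z axis and vertical above 0.785 rad).
It fails at once if the cap, tape roll, bottle or screwdriver is moved more than 30 mm (distance of any of cap, tape_roll, flux_bottle, screwdriver from where it was at the start of the episode above 0.03 m).
It also fails if it takes over 72 s, if anything falls off the work surface, if the arm or the gripper's body presses on something with over 40 N, if the wrist force passes 120 N, or if a joint passes its speed limit or range.

## Working session

There is one attempt and no reset: what is moved stays moved. The work goes in short steps, Python scripts to look and compute and a shell command to move; the robot and the scene stay as the last step left them, time stands still between calls to the robot, and variables do not carry over. Pictures are saved under pics/ and viewed, and the job is handed in when it is done.

```bash
mkdir -p pics; ls
python3 - <<'E'
from bench import *
import cv2,numpy as np
s=state();print(s)
for n in ["scene","top"]:
    cv2.imwrite(f"pics/{n}0.png",cv2.cvtColor(grab_frame(n),cv2.COLOR_RGB2BGR))
    m=camera_model(n);print(n,m)
E
```

```text
pics
{'time': 0.0, 'q': array([-1.27079417,  0.62933314,  0.03843739,  1.5183734 , -0.02701334,
        0.99627814, -0.0199846 ]), 'dq': array([ 0.0010058 , -0.00173023,  0.00204521, -0.00076535, -0.00132426,
       -0.00030025, -0.00071112]), 'tau': array([ 6.03025328e-04, -5.49729681e+01,  1.14325203e+00, -1.86635989e+01,
       -5.23098966e-02,  2.37977877e-02,  1.58969574e-04]), 'ee_pos': array([232.23189145, 606.38248967, 204.56072723]), 'tcp_rot': array([ 0.12795433,  0.69542979, -0.12925885,  0.69519583]), 'ft_force': array([-0.08545501,  1.07635817, -0.10409945]), 'torque': array([-0.05555917,  0.02181142,  0.06498453]), 'gripper_width': 94.26581558167207}
scene {'K': array([[510.99569704,   0.        , 321.14081225],
       [  0.        , 510.99569704, 206.46558891],
       [  0.        ,   0.        ,   1.        ]]), 'world_to_cam': array([[-3.78996939e-01,  9.25346000e-01, -9.80308975e-03,
         2.10295032e+02],
       [-5.03215020e-01, -1.97190025e-01,  8.41362430e-01,
         2.35125857e+02],
       [ 7.76618287e-01,  3.23806848e-01,  5.40382421e-01,
        -2.12883357e+03],
       [ 0.00000000e+00,  0.00000000e+00,  0.00000000e+00,
         1.00000000e+00]])}
top {'K': array([[412.84199075,   0.        , 309.01272311],
       [  0.        , 412.84199075, 196.81724963],
       [  0.        ,   0.        ,   1.        ]]), 'world_to_cam': array([[ 4.28707208e-03, -9.99981927e-01,  4.21509970e-03,
        -3.70928269e-01],
       [ 9.85822235e-01,  4.93333897e-03,  1.67720548e-01,
        -5.50417269e+02],
       [-1.67738312e-01,  3.43630893e-03,  9.85825568e-01,
        -1.21888546e+03],
       [ 0.00000000e+00,  0.00000000e+00,  0.00000000e+00,
         1.00000000e+00]])}
```

View pics/scene0.png

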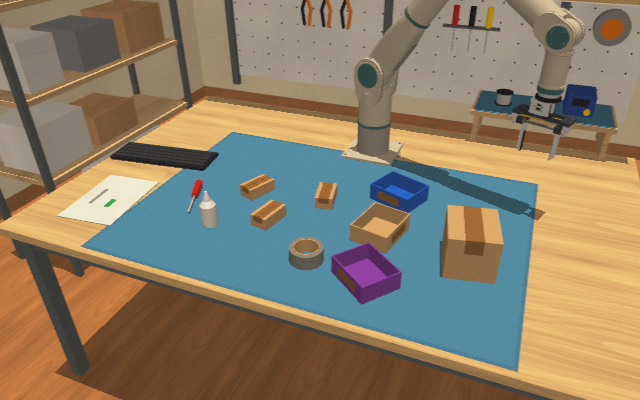

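View pics/top0.png

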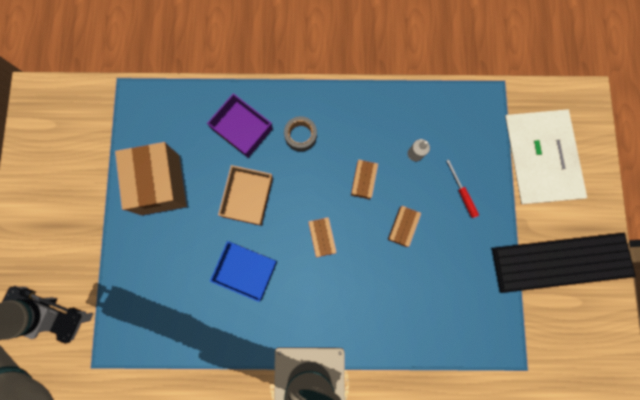

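The top view shows three identical taped cartons at about (365,179), (405,226) and (322,237). There are three tray shapes: cardboard (246,195), blue (245,271) and purple (240,126). Only the cardboard one fits the description. The cap is at (150,177), the tape roll at (300,133), the bottle at (420,149) and the screwdriver at (463,190).

```bash
cat > h.py <<'E'
from bench import *
import cv2,numpy as np
def ray(n,uv,z,m=None):
    m=m or camera_model(n);K=m["K"];T=m["world_to_cam"]
    d=np.linalg.inv(K)@np.array([uv[0],uv[1],1.]);d=np.array([d[0],-d[1],-d[2]])
    R=T[:3,:3];c=-R.T@T[:3,3];w=R.T@d
    return c+w*(z-c[2])/w[2]
def proj(n,p,m=None):
    m=m or camera_model(n);q=m["world_to_cam"]@np.append(p,1);q=np.array([q[0],-q[1],-q[2]]);q=m["K"]@q;return q[:2]/q[2]
def hdr(rot):
    from scipy.spatial.transform import Rotation as R
    return R.from_quat(rot).as_matrix()
E
python3 - <<'E'
from h import *
im=cv2.imread("pics/top0.png");hsv=cv2.cvtColor(im,cv2.COLOR_BGR2HSV)
mask=((hsv[...,0]<25)&(hsv[...,1]>50)&(hsv[...,2]>50)).astype(np.uint8)*255
mask[:85]=0;mask[360:]=0;mask[:,:110]=0;mask[:,500:]=0
cs,_=cv2.findContours(mask,cv2.RETR_EXTERNAL,cv2.CHAIN_APPROX_NONE)
for c in cs:
    if cv2.contourArea(c)<150: continue
    r=cv2.minAreaRect(c)
    z=59 if 1500<cv2.contourArea(c)<3500 else 42
    P=np.array([ray("top",p,z)[:2] for p in cv2.boxPoints(r)])
    e=P[1]-P[0],P[2]-P[1]
    L=[np.linalg.norm(x) for x in e];a=e[int(np.argmax(L))]
    print(np.round(r[0],1),cv2.contourArea(c),"ctr",P.mean(0).round(1),"L",np.round(L,1),"yaw",np.degrees(np.arctan2(a[1],a[0])).round(1)%180)
R=hdr(state()['tcp_rot']);print(R.round(3))
crop=im[90:310,190:450];cv2.imwrite("pics/crop0.png",cv2.resize(crop,None,fx=3,fy=2.7,interpolation=cv2.INTER_CUBIC)[:600])
print(hdr(camera_model("wrist")["world_to_cam"][:3,:3] and 0) if 0 else camera_model("wrist"))
E
```

```text
[309. 354.] 651.5 ctr [90.6  0.2] L [191.   27.5] yaw 90.2
[321.9 236.9] 687.5 ctr [428.7 -37.3] L [ 62.7 109.1] yaw 11.800000000000011
[404.2 225.9] 728.5 ctr [ 463.3 -288. ] L [112.6  65.6] yaw 158.0
[245.5 194.9] 2155.0 ctr [554.2 194.9] L [161.6 134.2] yaw 168.8
[364.  178.9] 673.0 ctr [ 608.8 -168.2] L [114.2  63.5] yaw 168.2
[149.5 178.4] 3919.0 ctr [608.1 496. ] L [196.8 217.8] yaw 11.400000000000006
[[-0.001  0.358  0.934]
 [-0.002  0.934 -0.358]
 [-1.    -0.002  0.   ]]
{'K': array([[317.52202095,   0.        , 324.84120696],
       [  0.        , 317.52202095, 196.74889605],
       [  0.        ,   0.        ,   1.        ]]), 'world_to_cam': array([[ 3.57270705e-01,  9.33998747e-01, -1.99579496e-03,
        -6.50030847e+02],
       [-8.94692614e-01,  3.41620479e-01, -2.87785641e-01,
         3.00139616e+01],
       [-2.68109624e-01,  1.04603002e-01,  9.57692770e-01,
        -3.93421840e+02],
       [ 0.00000000e+00,  0.00000000e+00,  0.00000000e+00,
         1.00000000e+00]])}
```

View pics/crop0.png

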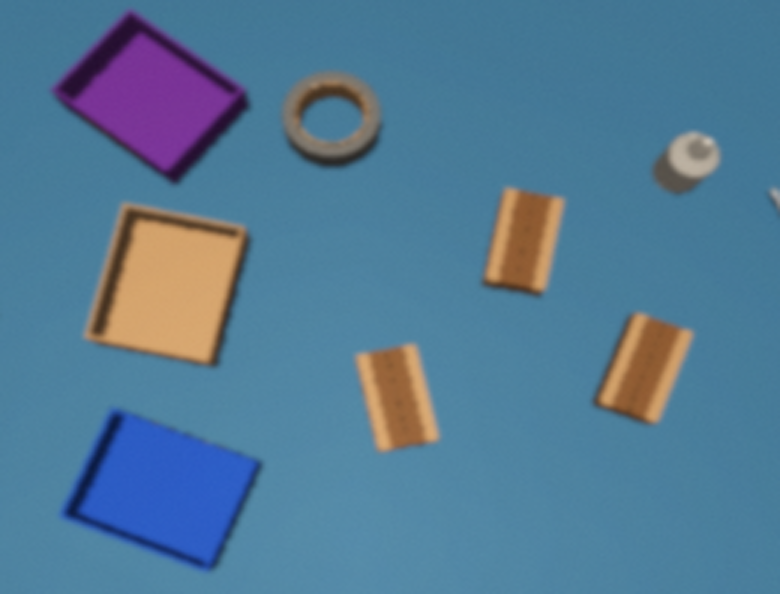

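Sizes agree with the description (110x62 and 158x128), so the detections hold. I'll move over the far carton first.

```bash
python3 -m pendant '[[[0,-24.5,26.2,0,0.8],[0,-24.5,26.2,0,0.8],[0,-24.5,26.2,0,0.8],[0,-24.5,26.2,0,0.8],[0,-24.5,26.2,0,0.8],[0,-24.5,26.2,0,0.8],[0,-24.5,26.2,0,0.8],[0,-24.5,26.2,0,0.8],[0,-24.5,26.2,0,0.8],[0,-24.5,26.2,0,0.8],[0,-24.5,26.2,0,0.8],[0,-24.5,26.2,0,0.8]]]' 25
python3 -m pendant '[[[0,-24.5,26.2,0,0.8],[0,-24.5,26.2,0,0.8],[0,-24.5,26.2,0,0.8],[0,-24.5,26.2,0,0.8],[0,-24.5,26.2,0,0.8],[0,-24.5,26.2,0,0.8],[0,-24.5,26.2,0,0.8],[0,-24.5,26.2,0,0.8],[0,-24.5,26.2,0,0.8],[0,-24.5,26.2,-3,0.8],[0,0,0,-6,0.8],[0,0,0,0,0.8]]]'
cat >> h.py <<'E'
def carton_wrist(name,guess,z=42,lo=3000):
    m=camera_model("wrist");im=cv2.cvtColor(grab_frame("wrist"),cv2.COLOR_RGB2BGR);cv2.imwrite(f"pics/{name}.png",im)
    hsv=cv2.cvtColor(im,cv2.COLOR_BGR2HSV)
    mask=((hsv[...,0]<25)&(hsv[...,1]>50)&(hsv[...,2]>50)).astype(np.uint8)*255
    cs,_=cv2.findContours(mask,cv2.RETR_EXTERNAL,cv2.CHAIN_APPROX_NONE)
    for c in cs:
        if cv2.contourArea(c)<800: continue
        r=cv2.minAreaRect(c);P=np.array([ray("wrist",p,z,m)[:2] for p in cv2.boxPoints(r)])
        e=P[1]-P[0],P[2]-P[1];L=[np.linalg.norm(x) for x in e];a=e[int(np.argmax(L))]
        print("  ",np.round(r[0],0),cv2.contourArea(c),"ctr",P.mean(0).round(1),"L",np.round(L,1),"yaw",np.degrees(np.arctan2(a[1],a[0])).round(1)%180)
def go(x,y,z,yaw=None):
    s=state();R=hdr(s['tcp_rot']);d=np.array([x,y,z])-s['ee_pos']
    print("t",round(s['time'],2),"pos",s['ee_pos'].round(1),"tool dxyz",(R.T@d).round(1),"yaw now",np.degrees(np.arctan2(R[1,2],R[0,2])).round(2),"F",s['ft_force'].round(2),"w",s['gripper_width'].round(1),"z-tilt",R[:,0].round(3))
    if yaw is not None: print("twist",-(((yaw-np.degrees(np.arctan2(R[1,2],R[0,2]))+90)%180)-90))
E
python3 - <<'E'
from h import *
go(609,-168,14,168.2)
carton_wrist("w1",0)
E
```

```text
time: 1.1
ee_pos: [421.2, 218.3, 205.4]
tcp_rot: [0.128, 0.695, -0.129, 0.695]
ft_force: [0.9, 0.0, -0.2]
gripper_width: 84.8
time: 2.1
ee_pos: [577.8, -105.3, 204.7]
tcp_rot: [0.074, 0.703, -0.075, 0.703]
ft_force: [-0.6, 0.1, -0.3]
gripper_width: 84.5Traceback (most recent call last):
  File "<stdin>", line 2, in <module>
  File "h.py", line 25, in go
    print("t",round(s['time'],2),"pos",s['ee_pos'].round(1),"tool dxyz",(R.T@d).round(1),"yaw now",np.degrees(np.arctan2(R[1,2],R[0,2])).round(2),"F",s['ft_force'].round(2),"w",s['gripper_width'].round(1),"z-tilt",R[:,0].round(3))
                                                                                                                                                                                 ^^^^^^^^^^^^^^^^^^^^^^^^
AttributeError: 'float' object has no attribute 'round'
```

```bash
sed -i "s/s\['gripper_width'\].round(1)/round(s['gripper_width'],1)/" h.py
python3 - <<'E'
from h import *
go(609,-168,14,168.2)
carton_wrist("w1",0)
E
```

```text
t 2.1 pos [ 577.8 -105.3  204.7] tool dxyz [190.7 -54.7  43.7] yaw now -12.07 F [-0.58  0.11 -0.25] w 84.5 z-tilt [-0.001 -0.001 -1.   ]
twist -0.2650616298255386
   [496. 345.] 1000.5 ctr [841.6  68.3] L [ 35.7 108.2] yaw 5.1
   [154. 345.] 991.0 ctr [ 748.7 -369.5] L [108.4  35.5] yaw 151.0
   [ 17. 222.] 981.5 ctr [ 552.  -461.9] L [28.4 69.6] yaw 21.8
   [277. 216.] 5134.5 ctr [ 609.4 -166.6] L [ 62.9 118.1] yaw 168.3
   [137. 112.] 7973.5 ctr [ 467.7 -281.7] L [118.3  79.1] yaw 154.3
   [576.  96.] 18553.0 ctr [550.  166.7] L [120.6 171.8] yaw 3.8
   [366.  32.] 5535.5 ctr [442.3 -33.8] L [63.8 88.3] yaw 15.7
```

View pics/w1.png

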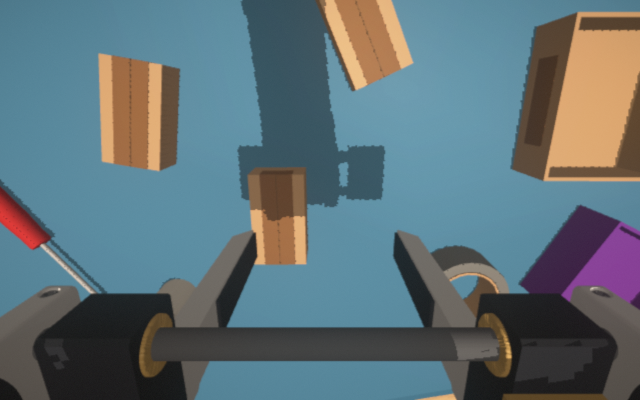

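The wrist view shows the carton at (277,216), lying along the tool axis. Its position agrees with the top view to within 2 mm.

```bash
python3 -m pendant '[[[0,-27,21.8,0,0.8],[0,-27,21.9,0,0.8],[38,0,0,0,0.8],[38,0,0,0,0.8],[38,0,0,0,0.8],[35,0,0,0,0.8],[25,0,0,0,0.8],[15,0,0,0,0.8],[0,0,0,0,0.8]]]'
python3 - <<'E'
from h import *
go(609,-167.5,14,168.2)
E
python3 -m pendant '[[[0,0,0,0,-1],[0,0,0,0,-1],[0,0,0,0,-1],[0,0,0,0,-1]]]' 25
python3 -m pendant '[[[-10,0,0,0,-1],[-20,0,0,0,-1],[-20,0,0,0,-1],[0,0,0,0,-1],[0,0,0,0,-1],[0,0,0,0,-1]]]'
python3 - <<'E'
from h import *
go(554,195,100,168.8)
import numpy as np
f=[]
for i in range(6):
    grab_frame("wrist"); s=state(); f.append([s['ft_force'][2],s['ee_pos'][2],s['tau'][1],s['tau'][3]])
print(np.array(f).round(2))
E
```

```text
time: 2.9
ee_pos: [606.3, -161.2, 12.7]
tcp_rot: [0.074, 0.706, -0.073, 0.701]
ft_force: [-1.1, 1.1, 1.0]
gripper_width: 84.4
t 2.9 pos [ 606.3 -161.2   12.7] tool dxyz [-1.4 -5.6  4. ] yaw now -11.95 F [-1.08  1.08  1.01] w 84.4 z-tilt [-0.008  0.003 -1.   ]
twist -0.1501373781119355
time: 3.23
ee_pos: [610.6, -164.8, 18.2]
tcp_rot: [0.073, 0.702, -0.074, 0.704]
ft_force: [-0.2, 2.0, 4.3]
gripper_width: 61.9
time: 3.73
ee_pos: [609.1, -164.2, 66.5]
tcp_rot: [0.074, 0.703, -0.074, 0.703]
ft_force: [0.6, 0.0, -1.8]
gripper_width: 61.9
t 3.73 pos [ 609.1 -164.2   66.5] tool dxyz [ -33.4  340.  -128.4] yaw now -11.96 F [ 0.6   0.02 -1.84] w 61.9 z-tilt [-0.  0. -1.]
twist -0.7625998616144898
[[ -2.51  65.86 -58.69 -14.61]
 [ -2.17  65.56 -58.43 -14.47]
 [ -0.52  65.46 -58.22 -14.37]
 [ -0.36  65.46 -58.06 -14.32]
 [ -1.94  65.57 -57.93 -14.29]
 [ -1.15  65.69 -57.84 -14.28]]
```

```bash
cat >> h.py <<'E'
def weigh(n=14):
    f=[]
    for i in range(n):
        grab_frame("top"); s=state(); f.append([s['ft_force'][2],s['ee_pos'][2]])
    f=np.array(f);print("Fz mean",f[:,0].mean().round(2),"sd",f[:,0].std().round(2),"z",f[:,1].mean().round(1))
E
python3 - <<'E'
from h import *
weigh()
E
python3 -m pendant '[[[20,0,0,0,-1],[15,0,0,0,-1],[9,0,0,0,-1],[5,0,0,0,-1],[0,0,0,0,-1],[0,0,0,0,0.6],[0,0,0,0,0.8],[0,0,0,0,0.8]]]'
python3 - <<'E'
from h import *
go(464,-286,120,158)
E
```

```text
Fz mean -1.3 sd 0.54 z 66.3
time: 5.4
ee_pos: [609.9, -164.5, 17.8]
tcp_rot: [0.074, 0.703, -0.074, 0.704]
ft_force: [-0.8, -0.1, -0.3]
gripper_width: 78.4
t 5.4 pos [ 609.9 -164.5   17.8] tool dxyz [-102.3 -149.1 -117.5] yaw now -11.96 F [-0.85 -0.09 -0.32] w 78.4 z-tilt [ 0.001 -0.    -1.   ]
twist 10.039181806497481
```

Carton A weighs 1.3 N, so it is the lightest. It is back in place at about (609.5,-164.8). Next is the carton at (463,-288).

```bash
python3 -m pendant '[[[-35,0,0,0,0.8],[-35,0,0,0,0.8],[-40,0,0,0,0.8],[0,-30,-23.5,0,0.8],[0,-30,-23.5,0,0.8],[0,-30,-23.5,0,0.8],[0,-30,-23.5,0,0.8],[0,-29,-23.5,5,0.8],[0,0,0,5,0.8],[0,0,0,0,0.8]]]'
python3 - <<'E'
from h import *
go(464,-286,14,158)
carton_wrist("w2",0)
E
```

```text
time: 6.23
ee_pos: [461.7, -288.1, 127.9]
tcp_rot: [0.137, 0.694, -0.138, 0.694]
ft_force: [0.6, -0.0, -0.1]
gripper_width: 84.2
t 6.23 pos [ 461.7 -288.1  127.9] tool dxyz [113.9   3.    1.3] yaw now -22.39 F [ 0.64 -0.04 -0.1 ] w 84.2 z-tilt [-0.    -0.001 -1.   ]
twist -0.3860463091218662
   [496. 345.] 1025.0 ctr [ 669.6 -184.8] L [27.8 84.2] yaw 174.8
   [154. 345.] 998.0 ctr [ 537.9 -506.4] L [84.2 27.7] yaw 140.7
   [497. 269.] 5750.5 ctr [ 586.  -163.8] L [76.5 97.5] yaw 176.7
   [325. 201.] 8557.5 ctr [ 464.2 -288.1] L [ 61.2 114.4] yaw 159.6
   [578.  64.] 12239.5 ctr [435.6 -63.7] L [89.6 96.7] yaw 173.5
```

View pics/w2.png

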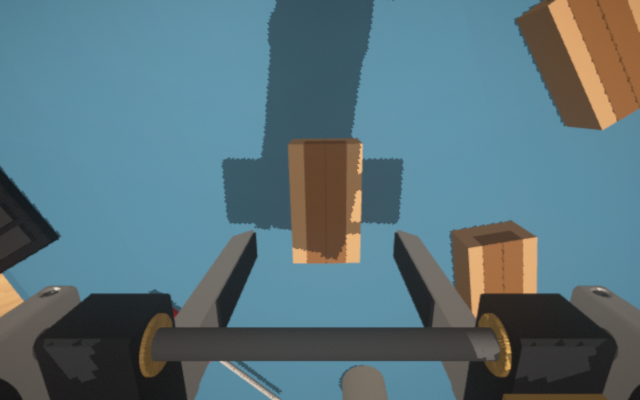

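The carton sits at (325,201), centred between the fingers.

```bash
python3 -m pendant '[[[30,1,3,-1,0.8],[30,0,0,0,0.8],[25,0,0,0,0.8],[18,0,0,0,0.8],[8,0,0,0,0.8],[0,0,0,0,0.8],[0,0,0,0,-1],[0,0,0,0,-1],[0,0,0,0,-1],[0,0,0,0,-1]]]'
python3 -m pendant '[[[-10,0,0,0,-1],[-20,0,0,0,-1],[-20,0,0,0,-1],[0,0,0,0,-1],[0,0,0,0,-1],[0,0,0,0,-1]]]'
python3 - <<'E'
from h import *
weigh(8);weigh(6)
go(434,-37,150,11.8)
E
```

```text
time: 7.12
ee_pos: [467.5, -287.5, 17.7]
tcp_rot: [0.128, 0.694, -0.129, 0.696]
ft_force: [-0.1, -0.7, 3.0]
gripper_width: 62.1
time: 7.62
ee_pos: [466.2, -285.3, 65.9]
tcp_rot: [0.129, 0.696, -0.128, 0.695]
ft_force: [-0.5, -0.0, -6.5]
gripper_width: 61.7
Fz mean -5.69 sd 0.34 z 65.6
Fz mean -6.07 sd 0.54 z 66.3
t 8.32 pos [ 466.8 -286.    66.5] tool dxyz [ -83.5  220.8 -119.7] yaw now -20.96 F [-0.3  -1.28 -5.38] w 61.8 z-tilt [-0.  0. -1.]
twist -32.757098391510496
```

Carton B weighs about 5.8 N, so it is the heaviest and goes to the bottom. I'll carry it toward the tray and measure the tray from the wrist on the way.

```bash
python3 -m pendant '[[[-30,0,0,0,-1],[-35,0,0,0,-1],[-35,0,0,0,-1],[0,33,-9,0,-1],[0,36,-9,0,-1],[0,36,-9,0,-1],[0,36,-9,0,-1],[0,36,-9,0,-1],[0,36,-9,0,-1],[0,36,-9,0,-1],[0,36,-9,-4.9,-1],[0,25,-4,-4.9,-1]]]' 30
python3 -m pendant '[[[0,0,0,0,-1],[0,0,0,0,-1],[0,0,0,0,-1]]]'
python3 - <<'E'
from h import *
go(554,195,150,168.8)
carton_wrist("w3",0,59)
E
```

```text
time: 9.32
ee_pos: [504.5, 35.6, 166.6]
tcp_rot: [0.067, 0.704, -0.065, 0.704]
ft_force: [0.9, 0.4, -5.6]
gripper_width: 62.0
time: 9.57
ee_pos: [504.2, 30.1, 166.4]
tcp_rot: [0.069, 0.704, -0.069, 0.704]
ft_force: [0.5, -0.4, -5.3]
gripper_width: 61.7
t 9.57 pos [504.2  30.1 166.4] tool dxyz [ 16.2 171.5  16.7] yaw now -11.22 F [ 0.54 -0.42 -5.33] w 61.7 z-tilt [-0.001 -0.001 -1.   ]
twist -0.021883702543391337
   [369. 382.] 1846.5 ctr [733.1  37.2] L [74.  49.3] yaw 78.9
   [451. 345.] 815.0 ctr [700.6 133. ] L [23.9 88.4] yaw 1.3
   [199. 345.] 808.0 ctr [ 647.2 -138.3] L [88.8 23.6] yaw 155.6
   [177. 279.] 2681.5 ctr [ 563.5 -135.3] L [61.1 75.5] yaw 76.9
   [505. 208.] 23999.0 ctr [556.8 197.1] L [167.9 147. ] yaw 167.9
   [310. 192.] 28171.5 ctr [518.7  18.7] L [139.4 288.6] yaw 12.0
```

View pics/w3.png

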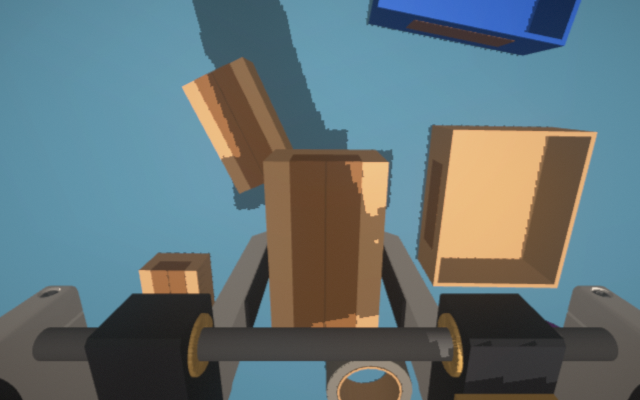

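The wrist view shows the cardboard tray rim, with corners near (451,129), (596,132), (559,287) and (434,286). The blue tray is separate, at the top. I'll enlarge it to read the rim corners.

Run:
```python
from h import *
im=cv2.imread("pics/w3.png")
cv2.imwrite("pics/w3c.png",cv2.resize(im[115:300,405:610],None,fx=3.2,fy=3.2,interpolation=cv2.INTER_CUBIC))
P=np.array([ray("wrist",p,59)[:2] for p in [(452,129),(596,132),(559,287),(434,286)]])
print(P.round(1),P.mean(0),[np.linalg.norm(P[i]-P[i-1]).round(1) for i in range(4)])
```

```text
[[466.5 152.8]
 [494.1 277.9]
 [648.2 247.6]
 [622.  121.5]] [557.70038141 199.94186838] [np.float64(158.6), np.float64(128.1), np.float64(157.1), np.float64(128.8)]
```

View pics/w3c.png

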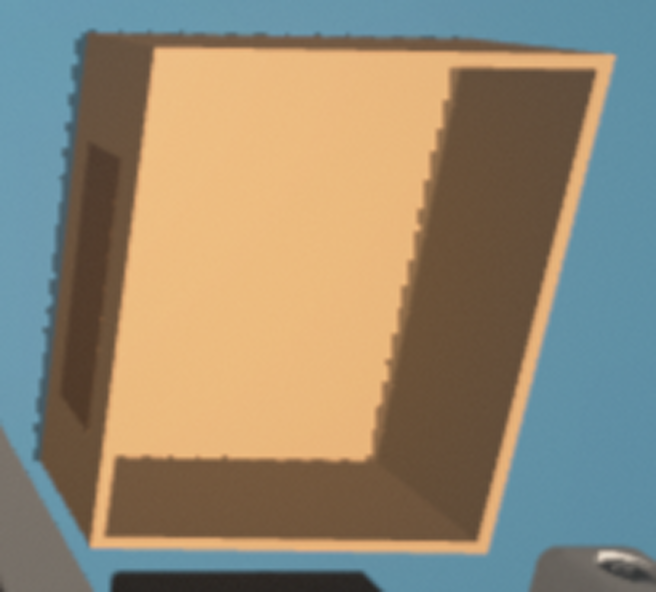

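The rim measures 158.6 x 128.1, an exact match. The centre is (557.7,199.9) and the yaw is -11.2 deg.

```bash
python3 -m pendant '[[[0,30,4.3,0,-1],[0,36,4.3,0,-1],[0,36,4.3,0,-1],[0,36,4.3,0,-1],[0,25,3.2,0,-1],[0,14,1,0,-1],[0,0,0,0,-1],[0,0,0,0,-1]]]' 30
python3 - <<'E'
from h import *
go(559.6,199.6,21,168.8)
E
```

```text
time: 10.28
ee_pos: [559.6, 198.7, 166.0]
tcp_rot: [0.068, 0.704, -0.07, 0.703]
ft_force: [-0.2, -0.7, -5.9]
gripper_width: 61.5
t 10.28 pos [559.6 198.7 166. ] tool dxyz [145.    1.2  -0. ] yaw now -11.23 F [-0.24 -0.7  -5.86] w 61.5 z-tilt [-0.001 -0.002 -1.   ]
twist -0.026971474780111748
```

```bash
python3 -m pendant '[[[25,0.5,0,0,-1],[30,0,0,0,-1],[30,0,0,0,-1],[25,0,0,0,-1],[18,0,0,0,-1],[8,0,0,0,-1],[5,0,0,0,-1],[2.5,0,0,0,-1],[1.5,0,0,0,-1],[0,0,0,0,-1]]]'
python3 - <<'E'
from h import *
go(559.6,199.6,21,168.8)
E
python3 -m pendant '[[[0,0,0,0,0.4],[0,0,0,0,0.5],[0,0,0,0,0.55],[0,0,0,0,0.55]]]'
python3 -m pendant '[[[-20,0,0,0,0.55],[-35,0,0,0,0.55],[-40,0,0,0,0.55],[-40,0,0,0,0.6],[0,0,0,0,0.7],[0,0,0,0,0.8]]]'
python3 - <<'E'
from h import *
carton_wrist("w4",0,46)
go(434,-37,120,11.8)
E
```

```text
time: 11.12
ee_pos: [560.8, 200.8, 22.4]
tcp_rot: [0.069, 0.703, -0.069, 0.704]
ft_force: [-0.8, 1.2, -4.3]
gripper_width: 61.6
t 11.12 pos [560.8 200.8  22.4] tool dxyz [ 1.4 -1.4 -0.9] yaw now -11.19 F [-0.75  1.16 -4.31] w 61.6 z-tilt [ 0.002  0.    -1.   ]
twist 0.010808619629017358
time: 11.45
ee_pos: [560.8, 201.4, 22.5]
tcp_rot: [0.069, 0.703, -0.068, 0.704]
ft_force: [0.7, -0.9, 0.3]
gripper_width: 72.7
time: 11.95
ee_pos: [561.9, 201.8, 159.6]
tcp_rot: [0.07, 0.702, -0.068, 0.706]
ft_force: [-0.1, -0.3, -0.3]
gripper_width: 82.8
   [223. 380.] 1328.5 ctr [762.8  42.5] L [61.6 58. ] yaw 78.7
   [492. 345.] 986.5 ctr [775.7 353.8] L [30.6 93.5] yaw 5.0
   [158. 345.] 984.0 ctr [701.7 -15.8] L [93.3 29.9] yaw 151.8
   [ 30. 277.] 3299.5 ctr [ 594.1 -116.8] L [58.7 97.3] yaw 155.1
   [320. 186.] 22992.0 ctr [560.9 199.1] L [165.7 133.3] yaw 163.8
   [569. 183.] 24285.5 ctr [613.5 434. ] L [119.4 262.3] yaw 5.1
   [46. 97.] 11288.0 ctr [432.7 -19.8] L [ 81.6 115.2] yaw 12.7
t 12.0 pos [560.3 201.2 157.5] tool dxyz [  37.  -258.2  -77.9] yaw now -11.15 F [ 0.64  0.19 -0.66] w 84.3 z-tilt [ 0.002  0.001 -1.   ]
twist -22.954698193847747
```

View pics/w4.png

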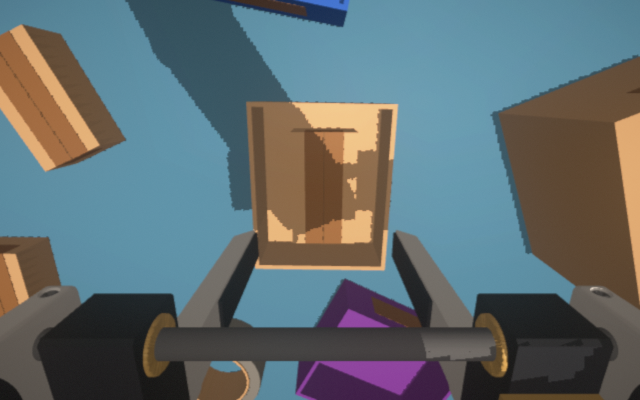

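The heavy carton lies in the tray, with its tape at column 325 and the tray centred near 322. I'll measure both in an enlarged crop.

Run:
```python
from h import *
im=cv2.imread("pics/w4.png")
c=im[90:280,235:410].astype(float)*1.4;c=c.clip(0,255).astype(np.uint8)
cv2.imwrite("pics/w4c.png",cv2.resize(c,None,fx=3.1,fy=3.1,interpolation=cv2.INTER_CUBIC))
P=np.array([ray("wrist",p,59)[:2] for p in [(247,102),(397,104),(385,269),(257,268)]])
print(P.round(1),P.mean(0))
```

```text
[[465.7 154.6]
 [491.5 277.8]
 [643.8 246.2]
 [618.4 123.3]] [554.85970835 200.46415332]
```

View pics/w4c.png

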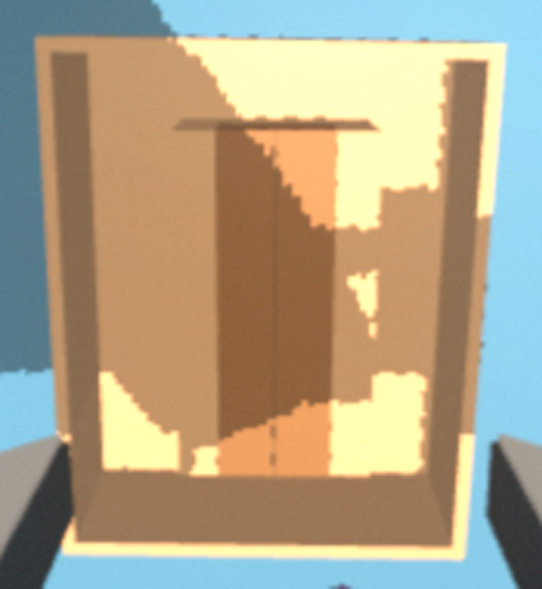

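Run:
```python
from h import *
P=np.array([ray("wrist",p,46)[:2] for p in [(324.2,131),(323.5,243.5)]])
Q=np.array([ray("wrist",p,59)[:2] for p in [(247,102),(397,104),(385,269),(257,268)]])
d=P[1]-P[0];print(P.round(1),P.mean(0).round(1),np.linalg.norm(d).round(1),np.degrees(np.arctan2(d[1],d[0])))
a=np.radians(-11.4);R=np.array([[np.cos(a),np.sin(a)],[-np.sin(a),np.cos(a)]])
print("in tray",R@(P.mean(0)-Q.mean(0)))
```

```text
[[502.8 213.2]
 [611.3 191.1]] [557.  202.2] 110.7 -11.52320529265469
in tray [1.77306502 2.07945522]
```

Carton B is within about 2 mm of the tray centre and in line with it. Next is carton C.

```bash
python3 -m pendant '[[[0,-30,-9,0,0.8],[0,-37,-11,0,0.8],[0,-37,-11.5,0,0.8],[0,-37,-11.5,0,0.8],[5,-37,-11.5,0,0.8],[10,-37,-11.5,0,0.8],[10,-30,-9,0,0.8],[10,-13.2,-3,-5.7,0.8],[0,0,0,-5.8,0.8],[0,0,0,-5.8,0.8],[0,0,0,-5.7,0.8],[0,0,0,0,0.8]]]'
python3 - <<'E'
from h import *
carton_wrist("w5",0,42)
go(434,-37,14,11.8)
E
```

```text
time: 13.0
ee_pos: [432.1, -37.3, 120.2]
tcp_rot: [-0.073, 0.704, 0.074, 0.702]
ft_force: [-0.2, -0.3, 0.1]
gripper_width: 84.9
   [496. 345.] 1014.5 ctr [540.1 159.4] L [27.1 81.6] yaw 29.1
   [154. 345.] 1003.0 ctr [ 609.5 -170.1] L [81.1 26.8] yaw 175.1
   [174. 291.] 897.5 ctr [ 543.4 -155.8] L [42.1 34.3] yaw 148.0
   [516. 284.] 1756.0 ctr [471.2 152.8] L [91.7 56.2] yaw 113.1
   [326. 198.] 9130.5 ctr [428.7 -35.8] L [ 60.8 112.9] yaw 14.0
t 13.05 pos [432.3 -37.2 120.4] tool dxyz [106.4  -0.3   2. ] yaw now 11.72 F [-0.13 -1.27 -0.65] w 84.6 z-tilt [-0.003  0.001 -1.   ]
twist -0.08215222484793117
```

View pics/w5.png

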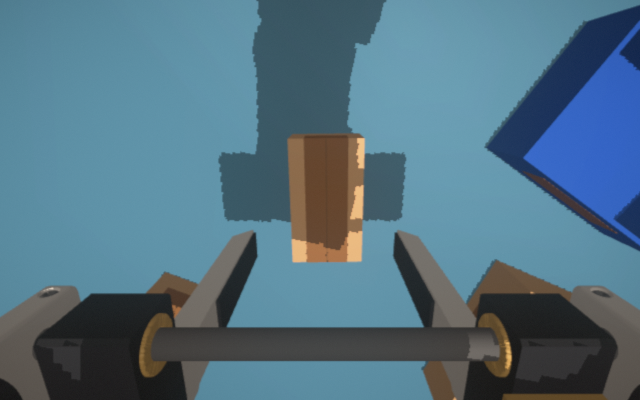

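Carton C is centred between the fingers at (326,198).

```bash
python3 -m pendant '[[[28,0.5,-1.5,-1.2,0.8],[28,0,0,0,0.8],[23,0,0,0,0.8],[16,0,0,0,0.8],[8,0,0,0,0.8],[0,0,0,0,0.8],[0,0,0,0,-1],[0,0,0,0,-1],[0,0,0,0,-1],[0,0,0,0,-1]]]'
python3 -m pendant '[[[-20,0,0,0,-1],[-40,0,0,0,-1],[-40,0,0,0,-1],[-30,0,0,0,-1],[-20,0,0,0,-1],[0,0,0,0,-1],[0,0,0,0,-1],[0,0,0,0,-1]]]'
python3 - <<'E'
from h import *
weigh(12)
go(558.5,200,166,168.8)
E
```

```text
time: 13.88
ee_pos: [430.5, -37.0, 22.7]
tcp_rot: [-0.08, 0.704, 0.08, 0.701]
ft_force: [-0.0, -0.4, 0.3]
gripper_width: 62.0
time: 14.55
ee_pos: [429.8, -37.2, 171.3]
tcp_rot: [-0.08, 0.705, 0.081, 0.7]
ft_force: [-0.5, 0.6, -3.1]
gripper_width: 61.8
Fz mean -3.05 sd 0.31 z 171.4
t 15.15 pos [430.9 -37.1 172.1] tool dxyz [  5.3 202.1 177.9] yaw now 13.07 F [-0.58  0.25 -2.62] w 61.6 z-tilt [-0.006 -0.    -1.   ]
twist 24.26562419474837
```

Carton C weighs 3.05 N, so it is the middle one. It goes onto the stack now.

```bash
python3 -m pendant '[[[0,18,16,0,-1],[0,26,23,0,-1],[0,28,25,0,-1],[0,28,25,0,-1],[0,28,25,0,-1],[0,28,25,0,-1],[0,26,22,0,-1],[0,20,17,6.1,-1],[0,0,0,6.1,-1],[0,0,0,6.1,-1],[0,0,0,6,-1],[0,0,0,0,-1]]]'
python3 -m pendant '[[[0,0,0,0,-1],[0,0,0,0,-1]]]'
python3 - <<'E'
from h import *
go(558,201,68,168.8)
carton_wrist("w6",0,59)
E
```

```text
time: 16.15
ee_pos: [558.4, 200.1, 171.0]
tcp_rot: [0.069, 0.706, -0.071, 0.702]
ft_force: [0.0, 0.0, -2.8]
gripper_width: 61.9
time: 16.32
ee_pos: [558.5, 199.8, 171.3]
tcp_rot: [0.068, 0.706, -0.069, 0.702]
ft_force: [-0.5, -0.3, -3.2]
gripper_width: 62.1
t 16.32 pos [558.5 199.8 171.3] tool dxyz [ 1.033e+02  1.200e+00 -1.000e-01] yaw now -11.09 F [-0.52 -0.28 -3.18] w 62.1 z-tilt [-0.006 -0.    -1.   ]
twist 0.10733375365043685
   [451. 345.] 808.0 ctr [757.8 304.8] L [24.7 89.1] yaw 1.2
   [199. 345.] 802.0 ctr [704.4  29.3] L [89.6 23.9] yaw 155.8
   [ 36. 276.] 3934.0 ctr [ 590.1 -111.8] L [70.9 97.1] yaw 156.2
   [324. 217.] 27374.0 ctr [593.5 192.8] L [233.  126.7] yaw 164.4
   [568. 186.] 24411.0 ctr [609.4 428.4] L [121.7 254.4] yaw 4.5
```

View pics/w6.png

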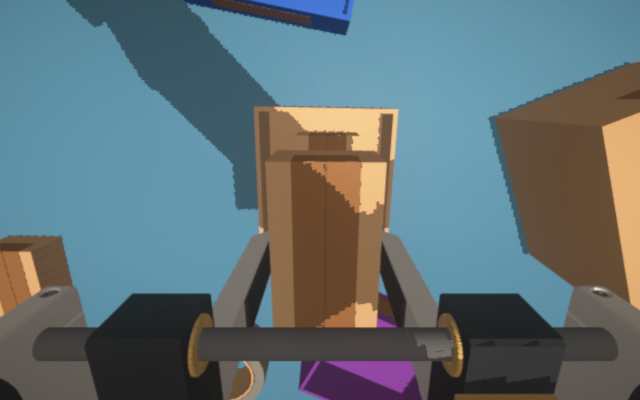

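The held carton (tape at column 325) lines up with the carton below, so I'll lower it.

```bash
python3 -m pendant '[[[18,1,0,0,-1],[25,0,0,0,-1],[25,0,0,0,-1],[16,0,0,0,-1],[10,0,0,0,-1],[4,0,0,0,-1],[2,0,0,0,-1],[0,0,0,0,-1],[0,0,0,0,-1]]]'
python3 -m pendant '[[[1,0,0,0,-1],[1,0,0,0,-1],[0.5,0,0,0,-1],[0,0,0,0,-1]]]'
```

```text
time: 17.12
ee_pos: [559.1, 201.2, 72.3]
tcp_rot: [0.069, 0.705, -0.069, 0.702]
ft_force: [-0.0, -1.1, -2.6]
gripper_width: 61.5
time: 17.45
ee_pos: [558.4, 200.9, 69.1]
tcp_rot: [0.069, 0.706, -0.069, 0.702]
ft_force: [-0.2, 0.2, -3.8]
gripper_width: 61.8
```

```bash
python3 -m pendant '[[[1,0,0,0,-1],[0.7,0,0,0,-1],[0,0,0,0,-1]]]'; python3 -c "
from h import *
weigh(4)"
```

```text
time: 17.7
ee_pos: [558.4, 200.9, 68.8]
tcp_rot: [0.069, 0.705, -0.07, 0.702]
ft_force: [-3.1, -0.9, 9.3]
gripper_width: 61.9
Fz mean 9.27 sd 0.23 z 68.8
```

Contact made; backing off 1 mm and releasing.

```bash
python3 -m pendant '[[[-1,0,0,0,-1],[0,0,0,0,-1],[0,0,0,0,0.4],[0,0,0,0,0.5],[0,0,0,0,0.55],[0,0,0,0,0.55]]]'
python3 -m pendant '[[[-20,0,0,0,0.55],[-35,0,0,0,0.55],[-35,0,0,0,0.55],[-30,0,0,0,0.6],[0,0,0,0,0.8],[0,0,0,0,0.8]]]'
python3 - <<'E'
from h import *
carton_wrist("w7",0,88)
go(609.5,-164.8,150,168.2)
E
```

```text
time: 18.4
ee_pos: [558.3, 200.9, 68.0]
tcp_rot: [0.069, 0.706, -0.07, 0.702]
ft_force: [-1.3, 0.2, -0.1]
gripper_width: 72.6
time: 18.9
ee_pos: [560.1, 201.4, 190.0]
tcp_rot: [0.07, 0.704, -0.069, 0.703]
ft_force: [-0.1, 0.4, 0.0]
gripper_width: 83.6
   [229. 374.] 1156.0 ctr [741.6  58.2] L [59.6 38.2] yaw 80.4
   [493. 345.] 997.5 ctr [760.1 347.9] L [29.4 88.8] yaw 4.8
   [156. 345.] 991.0 ctr [689.2  -7.9] L [88.8 28.8] yaw 152.0
   [ 40. 267.] 4820.0 ctr [578.4 -88.8] L [82.4 86.3] yaw 162.2
   [321. 181.] 19047.0 ctr [549.7 201.4] L [143.6 115.2] yaw 164.2
   [562. 183.] 26620.5 ctr [603.5 418.4] L [125.5 246. ] yaw 4.6
t 18.95 pos [559.  200.8 188.3] tool dxyz [  38.1 -348.7  121. ] yaw now -11.24 F [-0.52  0.09 -0.19] w 84.3 z-tilt [-0.005 -0.    -1.   ]
twist 0.5597814517572601
```

View pics/w7.png

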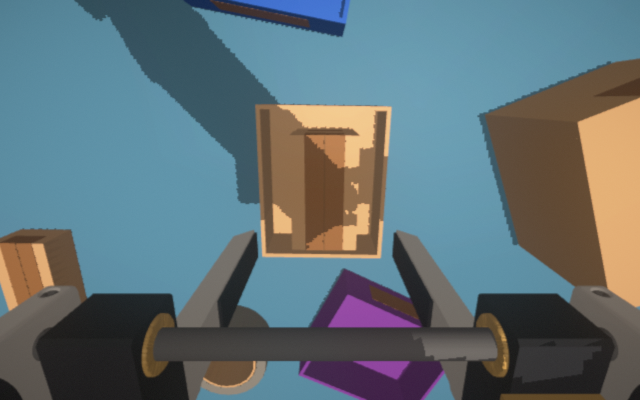

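Carton C sits on B, with its tape at column 325 and rows 135-250. I'll check it and go for carton A.

```bash
python3 - <<'E'
from h import *
P=np.array([ray("wrist",p,88)[:2] for p in [(325,135),(325,250)]])
Q=np.array([ray("wrist",p,59)[:2] for p in [(256,105),(391,107),(381,258),(264,257)]])
d=P[1]-P[0];print(P.mean(0).round(1),np.linalg.norm(d).round(1),np.degrees(np.arctan2(d[1],d[0])))
a=np.radians(-11.4);R=np.array([[np.cos(a),np.sin(a)],[-np.sin(a),np.cos(a)]])
print("tray",Q.mean(0),"in tray",R@(P.mean(0)-Q.mean(0)))
E
python3 -m pendant '[[[0,-28,10,0,0.8],[0,-36,12.5,0,0.8],[0,-36,12.5,0,0.8],[0,-36,12.5,0,0.8],[0,-36,12.5,0,0.8],[10,-36,12.5,0,0.8],[20,-36,12.5,0,0.8],[20,-36,12.5,0,0.8],[20,-36,12.5,0,0.8],[0,-28,10,0.5,0.8],[0,-5,1,0,0.8],[0,0,0,0,0.8]]]'
python3 - <<'E'
from h import *
go(609.5,-165,16,168.2)
carton_wrist("w8",0,42)
E
```

```text
[557.1 202.3] 109.8 -11.205656304240886
tray [556.17202778 200.3910274 ] in tray [0.50863181 2.05048442]
time: 19.95
ee_pos: [606.9, -164.6, 117.5]
tcp_rot: [0.073, 0.707, -0.075, 0.7]
ft_force: [-0.3, 0.7, 0.3]
gripper_width: 84.5
t 19.95 pos [ 606.9 -164.6  117.5] tool dxyz [101.5   0.5   3.6] yaw now -12.02 F [-0.26  0.67  0.33] w 84.5 z-tilt [-0.009 -0.001 -1.   ]
twist -0.22148452568012544
   [496. 345.] 1011.5 ctr [780.1 -31. ] L [26.6 79.7] yaw 5.0
   [154. 345.] 1001.0 ctr [ 712. -356.] L [80.1 26.6] yaw 151.2
   [326. 206.] 9150.0 ctr [ 610.4 -163.5] L [ 60.7 113.3] yaw 170.0
```

View pics/w8.png

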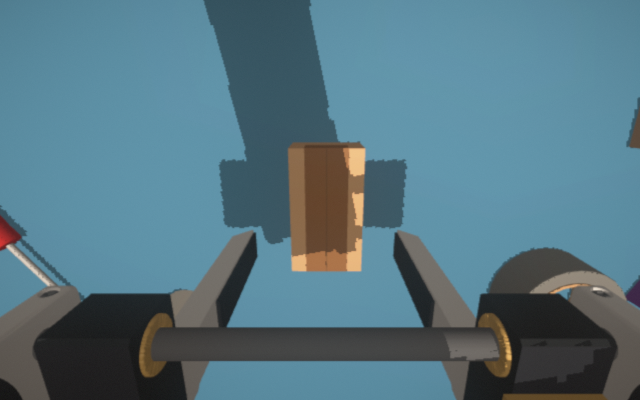

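Carton C is 0.5 and 2 mm off the tray centre. Carton A is at (326,206), centred between the fingers.

```bash
python3 -m pendant '[[[28,0.7,3.5,0,0.8],[28,0,0,0,0.8],[22,0,0,0,0.8],[15,0,0,0,0.8],[7,0,0,0,0.8],[0,0,0,0,0.8],[0,0,0,0,-1],[0,0,0,0,-1],[0,0,0,0,-1],[0,0,0,0,-1]]]' 25
python3 -m pendant '[[[-20,0,0,0,-1],[-40,0,0,0,-1],[-40,0,0,0,-1],[-40,0,0,0,-1],[-30,0,0,0,-1],[-10,0,0,0,-1],[0,0,0,0,-1],[0,0,0,0,-1]]]'
python3 - <<'E'
from h import *
weigh(6)
go(558.5,200.5,200,168.8)
E
```

```text
time: 20.83
ee_pos: [612.5, -162.1, 21.2]
tcp_rot: [0.072, 0.705, -0.073, 0.702]
ft_force: [0.2, 2.2, 4.8]
gripper_width: 62.0
time: 21.5
ee_pos: [612.0, -161.4, 199.3]
tcp_rot: [0.072, 0.706, -0.073, 0.701]
ft_force: [-0.0, -0.4, -2.4]
gripper_width: 62.0
Fz mean -1.52 sd 0.8 z 197.7
t 21.8 pos [ 611.8 -161.2  198.2] tool dxyz [  -1.3  343.3 -125.8] yaw now -11.73 F [-0.42  0.43 -1.24] w 62.1 z-tilt [-0.008  0.    -1.   ]
twist -0.5311785911865741
```

```bash
python3 -m pendant '[[[0,22,-8,0,-1],[0,32,-12,0,-1],[0,36,-13,0,-1],[0,36,-13,0,-1],[0,36,-13,0,-1],[0,36,-13,0,-1],[0,36,-13,0,-1],[0,36,-13,-0.5,-1],[0,34,-13,0,-1],[0,25,-10,0,-1],[0,14,-5,0,-1],[0,0,0,0,-1]]]'
python3 -m pendant '[[[0,0,0,0,-1],[0,0,0,0,-1]]]'
python3 - <<'E'
from h import *
go(558,200.5,106,168.8)
carton_wrist("w9",0,42)
E
```

```text
time: 22.8
ee_pos: [557.0, 204.6, 199.6]
tcp_rot: [0.068, 0.706, -0.067, 0.701]
ft_force: [0.5, 1.9, -1.2]
gripper_width: 62.0
time: 22.97
ee_pos: [559.1, 197.2, 199.6]
tcp_rot: [0.069, 0.706, -0.071, 0.702]
ft_force: [-0.4, 0.2, -0.6]
gripper_width: 62.1
t 22.97 pos [559.1 197.2 199.6] tool dxyz [93.6  3.4 -1.2] yaw now -11.39 F [-0.4   0.23 -0.63] w 62.1 z-tilt [-0.006 -0.003 -1.   ]
twist -0.1943711392481191
   [451. 345.] 807.0 ctr [802.3 314. ] L [ 28.5 102.8] yaw 0.9
   [199. 345.] 803.0 ctr [739.5  -4.2] L [103.7  27.8] yaw 155.4
   [327. 217.] 26085.0 ctr [612.1 189. ] L [270.4 132.9] yaw 164.7
   [562. 181.] 26207.5 ctr [623.3 451.9] L [149.6 284.2] yaw 4.2
```

View pics/w9.png

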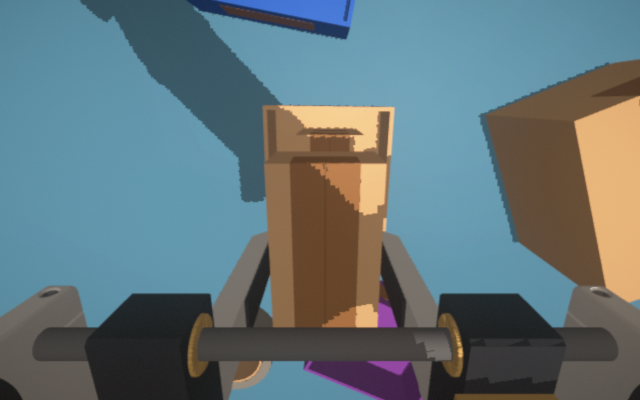

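The held carton (tape at column 325) lines up over the stack, so I'll lower until contact.

```bash
python3 -m pendant '[[[18,3,0,0,-1],[24,0,0,0,-1],[22,0,0,0,-1],[12,0,0,0,-1],[6,0,0,0,-1],[3,0,0,0,-1],[0,0,0,0,-1],[0,0,0,0,-1]]]'
python3 -m pendant '[[[1,0,0,0,-1],[1,0,0,0,-1],[1,0,0,0,-1],[0,0,0,0,-1],[0,0,0,0,-1]]]'
```

```text
time: 23.68
ee_pos: [559.4, 202.5, 115.8]
tcp_rot: [0.069, 0.705, -0.07, 0.702]
ft_force: [0.1, 0.4, -1.2]
gripper_width: 61.8
time: 24.1
ee_pos: [558.5, 202.9, 112.2]
tcp_rot: [0.069, 0.706, -0.069, 0.702]
ft_force: [0.3, 0.5, -2.1]
gripper_width: 61.9
```

```bash
python3 -m pendant '[[[1,-1.5,0,0,-1],[1,0,0,0,-1],[0.5,0,0,0,-1],[0,0,0,0,-1]]]'
python3 -m pendant '[[[0.7,0,0,0,-1],[0,0,0,0,-1],[0,0,0,0,-1]]]'
```

```text
time: 24.43
ee_pos: [558.1, 201.3, 109.4]
tcp_rot: [0.069, 0.706, -0.07, 0.702]
ft_force: [-0.1, 0.2, -1.2]
gripper_width: 61.7
time: 24.68
ee_pos: [558.2, 201.4, 109.2]
tcp_rot: [0.069, 0.706, -0.07, 0.702]
ft_force: [-1.8, -0.2, 4.4]
gripper_width: 62.0
```

Contact. Backing off slightly and releasing.

```bash
python3 -m pendant '[[[-0.5,0,0,0,-1],[0,0,0,0,-1],[0,0,0,0,0.4],[0,0,0,0,0.5],[0,0,0,0,0.55],[0,0,0,0,0.55]]]'
python3 -m pendant '[[[-20,0,0,0,0.55],[-35,0,0,0,0.55],[-35,0,0,0,0.55],[-30,0,0,0,0.6],[0,0,0,0,0.8],[0,0,0,0,0.8]]]'
python3 - <<'E'
from h import *
carton_wrist("w10",0,130)
cv2.imwrite("pics/scene1.png",cv2.cvtColor(grab_frame("scene"),cv2.COLOR_RGB2BGR))
go(558,200,200,168.8)
E
```

```text
time: 25.18
ee_pos: [558.3, 201.5, 109.4]
tcp_rot: [0.069, 0.706, -0.069, 0.702]
ft_force: [-0.6, 0.4, 0.3]
gripper_width: 72.5
time: 25.68
ee_pos: [560.0, 201.9, 231.3]
tcp_rot: [0.07, 0.704, -0.069, 0.703]
ft_force: [-0.6, -0.8, -0.5]
gripper_width: 83.3
   [494. 345.] 1006.0 ctr [759.4 348.5] L [29.9 88.6] yaw 4.8
   [156. 345.] 993.0 ctr [688.5  -6.8] L [88.6 28.8] yaw 152.0
   [321. 177.] 15726.5 ctr [545.8 202.7] L [136.1 101.2] yaw 164.7
   [579. 178.] 28466.5 ctr [596.8 433.5] L [140.5 211.3] yaw 18.8
t 25.78 pos [558.2 201.1 228.5] tool dxyz [28.5 -1.   0.2] yaw now -11.24 F [-0.55 -0.59 -0.41] w 84.6 z-tilt [-0.007 -0.001 -1.   ]
twist -0.0376194928867335
```

View pics/w10.png

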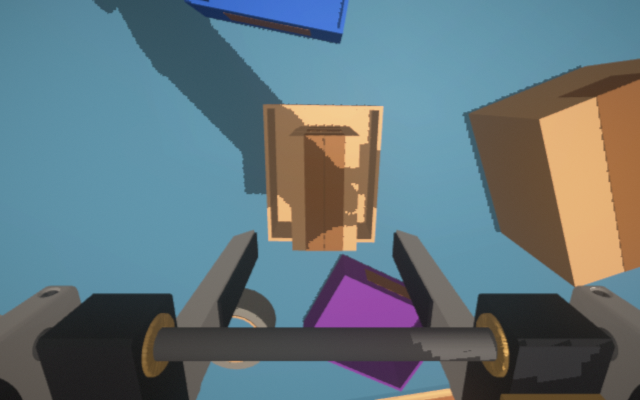

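View pics/scene1.png

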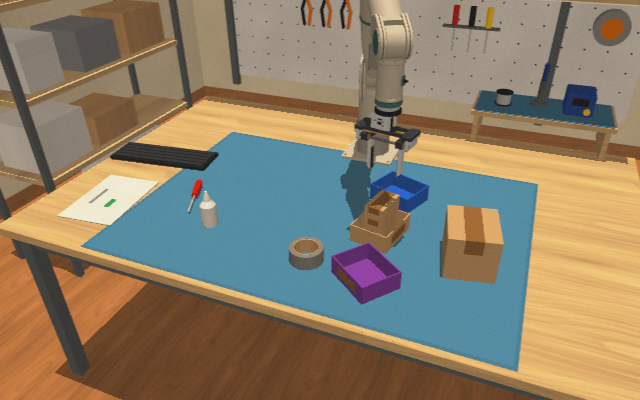

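The stack stands square in the tray and the bystanders have not moved in the scene view. One last numeric check of the top carton.

Run:
```python
from h import *
P=np.array([ray("wrist",p,130)[:2] for p in [(324.5,136),(324.5,250)]])
Q=np.array([ray("wrist",p,59)[:2] for p in [(263,105),(383,107),(375,242),(269,241)]])
d=P[1]-P[0];print(P.mean(0).round(1),np.linalg.norm(d).round(1),np.degrees(np.arctan2(d[1],d[0])))
a=np.radians(-11.3);R=np.array([[np.cos(a),np.sin(a)],[-np.sin(a),np.cos(a)]])
print("tray",Q.mean(0),"in tray",R@(P.mean(0)-Q.mean(0)))
a,b=cv2.imread("pics/scene0.png"),cv2.imread("pics/scene1.png")
for n,(x0,x1,y0,y1) in dict(screwdriver=(183,206,175,218),bottle=(196,220,190,230),roll=(285,328,232,272),cap=(438,505,200,283)).items():
    print(n,np.abs(a[y0:y1,x0:x1].astype(int)-b[y0:y1,x0:x1]).mean().round(2))
```

```text
[556. 202.] 108.2 -11.227468734973925
tray [554.88884003 199.64646942] in tray [0.5968282  2.53218513]
screwdriver 1.95
bottle 1.75
roll 1.87
cap 3.02
```

```bash
python3 -c "
from bench import *
print(close_job())"
```

```text
the job is handed in; nothing more can be done
None
```

The three cartons are stacked in the cardboard tray, and I handed the job in at about 26 s of the 72 s allowed; no verdict was reported.

- **Weights:** I hefted each carton. They read about 5.8 N, 3.05 N and 1.3–1.5 N, and I stacked them in that order from the bottom up.
- **Placement:** Measured in the wrist pictures, each carton lies within about 3 mm of the tray's centre. Each is also within about 0.5° of the tray's x direction. The camera calibration is only good to about 2 mm, and the tray-centre readings varied by about 3 mm between views.
- **Bystanders:** Before-and-after scene pictures show the cap, tape roll, bottle and screwdriver where they were. The cap's picture difference was slightly higher than the rest (3.0 against about 1.9), and I did not look into why.
- **Arm:** The gripper was open, about 100 mm above the stack, when I handed in.
- **Not checked:** I did not measure the cartons' tilt directly. They looked flat in the pictures. While placing the middle carton I pressed on it with about 9 N before letting go.

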